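# Move a coated plate to the viewer with a plate lifter

### The arm

A 6-joint arm with a two-finger parallel gripper is mounted at the origin on the work surface; the furniture and walls round the work are solid. World frame = base frame: x ahead of the robot, y to its left, z up, the work surface at z = 0. Lengths are in m, angles in rad, forces in N, time in s.
With the tool pointing down it reaches from about 0.3 to 0.875 m from the base axis. Payload 6.4 kg.
Tool frame: the origin (TCP) lies at the very end of the fingers, on their centre line; the grasp point (between the pads) lies 19 mm behind it; z points along the fingers, y is the line along which they close (so a half turn about z gives the same grasp; the last joint's range is limited). The gripper opens to 88 mm and grips with 3 to 60 N. Pads are 18 mm wide; open, the fingers measure 123 mm over their backs; the gripper's body (75 mm by 187 mm) begins 45 mm behind the grasp point.
Start: joints at [-1.52, 0.181, 1.607, -0, 1.354, -0.206], TCP at [0.146, -0.556, 0.239] pointing down, gripper open.
Joint ranges: [-2.99, 2.99], [-0.89, 2.07], [0.3, 2.58], [-1.14, 4.28], [0, 2.63], [-3.12, 3.12]. Speed limits (rad/s): [2.57, 2.57, 3.01, 3.14, 3.14, 3.14].

### API

Orientations are given as a unit quaternion [w, x, y, z].
In Python, from plant import robot, optics gives the robot as it stands.
- The arm moves only by the tool arm_command, never from a script. Its argument "commands" is a list that holds one entry, the list of rows, each a list of 7 numbers: the shift along the world's x, y, z scaled (see below), then the turn, a rotation vector about the world's x, y, z scaled (see below), then the closure, from -1 (fully open) to 1 (shut). A call has 1 to 20 rows; each row is the pose to reach, as a shift and turn from the pose commanded when the call began; what a row does not reach only later rows make up. The controller multiplies each number of a shift by 250 mm and each number of a turn by pi/2 rad. A row lasts 1/8 s, in which the tool goes at most 62.5 mm and 10.7 degrees, less where a joint would pass 70% of its speed; a pose out of reach is approached as far as the arm can. A call with a number of a shift or a turn outside -1 to 1 is refused whole. A call with a gripper value outside its range is refused whole. The fingers move at their own pace and stop on an object; the grip force is fixed at half the most. Time passes only in rows, so rows that repeat a pose let the fingers close. It gives the time, the measured TCP pose, the force, the opening and the grip force at its end, in the units of the state.
- robot.observe(): the state, without advancing time (a new reading comes with each control period).
- optics.capture(name): name is "side" or "top" or "wrist"; returns a dict with "frame" (400x640x3 uint8, blue, green, red), "mtx" (3x3 intrinsics, pixels), "k1" (the pictures are not rectified: a ray, as slopes to the right and down, at radius r is drawn at 1 + k1 r^2 times it, then the intrinsics apply), "view" (4x4, takes a point from world to camera coordinates); the wrist camera has in their place "T_tool_cam" (4x4, takes a point from camera to tool coordinates, whose origin is the TCP and whose axes are the flange's). Camera axes: x right, y down, z forward; pixel columns grow to the right and rows downward; lengths in m; the calibration is good to about 2 mm. A picture is of the moment at which its call begins: read the wrist's pose just before it. There is no depth.
- robot.close_job(): hands the job in; it is judged then, once.
The state is a dict: "time": time; "q": joint angles; "joint_velocities": joint speeds; "effort": joint torques, N m; "tcp_pos": TCP position; "eef_rot": TCP orientation; "ft_force": force on the tool from outside, world axes, zero at the start; "wrist_torque": the same for the moment, N m; "grip_width": opening from 0.0 (shut) to 1.0 (fully open); "grip_force": force on a finger pad.
Only numpy, scipy, OpenCV 4.12 (cv2) and the standard library are available. Lean on these libraries where they do the work, as an engineer would, in place of code of your own. Each camera call takes 0.05 s, during which the arm holds its last target. There are 200 camera calls.

### The job

Using the steel plate lifter, pick the white-coated glass plate up off the levelling table and lay it in the plate viewer, lying flat on the light window inside the black raised rim. The coating is delicate: touch the plate with the lifter only, do not drop it, and leave the other things standing where they are. Then lay the lifter flat on the bench again and let go of it.

Things in the scene. Friction and masses are not known exactly. Their poses are not given: they have to be found in the camera images.
- lifter: Loose plate lifter, 0.15 kg: steel blade 95 long, 90 wide, 1.5 thick, straight nose; across its rear edge a fold (heel) 10 high, from which two bent rods rise to a black level handle 92 long, 22 wide, 26 high, 45 to 71 above the underside and centred 112 behind the blade's centre. Origin: centre of the blade's underside, flat on the bench; x to the nose, away from the handle; z up.
- lifter_grip (a point): A good place to grip the lifter: on the handle's centre line near its front end, 80 mm behind and 58 mm above the lifter's origin. Grip firmly across the 22 mm width: pressing hard on the nose turns the handle in the fingers. Same axes as the lifter.
- lifter_nose (a point): Middle of the blade's nose at its underside, 47.5 mm ahead of the lifter's origin. Same axes as the lifter.
- glass_plate: Loose glass plate, white coating on top, 0.09 to 0.19 kg: 100 (x) by 120 (y) by 7 mm. The lowest 2.5 mm of its edges are bevelled at 45 degrees, so a thin blade touching the table can run in under; the upper 4.5 mm are upright. It is slippery on the blade (slides off at a slope over about 13 degrees, friction 0.2) but not on other things (0.6). Origin: centre of its underside; z up.
- levelling_table: Fixed levelling table (dark slab, aluminium edges) on which the plate starts. Flat top 26 mm above the bench, from x = -103 to +62 mm and y = -68 to +68 mm; raised edges 8 mm high at the back and both sides, front (-x) open. The plate starts 4 to 30 mm short of the back edge, which will stop it when it is pushed. Origin: on the bench plane; x to the back.
- table_top (a point): On the levelling table's top surface, straight above its origin (26 mm up). Same axes.
- plate_viewer: Fixed white viewer, 190 by 190 mm. Its pale blue light window, 48 mm above the bench, is sunk 7 mm behind a black raised rim 12 mm wide; the pocket inside is 112 (x) by 132 mm (y), centred over the origin. In front of the rim the casing is 48 mm high and reaches to x = -83 mm. Amber cover open at the back, from x = +94 mm, 175 mm high. Origin: on the bench plane; x to the back.
- viewer_window (a point): Middle of the light window's surface, 48 mm above the bench. Same axes as the viewer.
- small_bottle: Small white bottle with a red cap, 44 mm wide, 88 mm high; leave it standing. Origin: centre of its underside.
- timer: Small beige bench timer, 66 mm wide, 56 mm high; leave it standing. Origin: near the centre of its underside.
- beaker: Glass beaker, 70 mm wide, 85 mm high; leave it standing. Origin: centre of its underside.
Mind the look-alikes: they are no part of the job. What is shaped like the levelling_table but turquoise is not meant.

How it is judged:
By the outcome, as a careful person would: the job done as asked, in the order asked, and still so for the second after the job is handed in, with the robot touching nothing.
It also fails if it takes over 69 s, if anything falls off the work surface, if the arm or the gripper's body presses on something with over 40 N, if the wrist force passes 120 N, or if a joint passes its speed limit or range.

## Working session

There is one attempt and no reset: what is moved stays moved. The work goes in short steps, Python scripts to look and compute and a tool call to move; the robot and the scene stay as the last step left them, time stands still between calls to the robot, and variables do not carry over. Pictures are saved under pics/ and viewed, at most 10 in all, crops included, and the job is handed in when it is done.

Besides the shell and the picture viewer there is one more tool, called after "Emit:" by a JSON object that holds its "method" and its "body". arm_command: Moves the arm, as the interface text tells. Shifts and turns lie within -1 to 1; 1 stands for 250 mm of shift or pi/2 rad of turn. Its arguments: {"type":"object","properties":{"commands":{"type":"array","items":{"type":"array","items":{"type":"array","items":{"type":"number","minimum":-1,"maximum":1}}}}},"required":["commands"]}

```bash
ls; mkdir -p pics
cat > h.py <<'E'
import numpy as np, cv2, pickle
from plant import robot, optics
E
python3 - <<'E'
from h import *
s=robot.observe(); print(s)
d={}
for n in ("side","top"):
    c=optics.capture(n); d[n]=c; cv2.imwrite(f"pics/{n}0.png",c["frame"]); print(n,c["mtx"],c["k1"],c["view"])
pickle.dump(d,open("d0.pkl","wb"))
E
```

```text
pics
{'time': 0.0, 'q': array([-1.52027852e+00,  1.81491932e-01,  1.60798306e+00, -1.85427536e-05,
        1.35381223e+00, -2.06272194e-01]), 'joint_velocities': array([-2.65709277e-04,  1.23607358e-03, -8.69203702e-04, -9.80775119e-04,
        6.02181549e-05, -4.55455427e-04]), 'effort': array([-2.62817608e-03, -4.33872020e+01, -3.41845751e+01,  6.99635572e-02,
        3.87297466e-02, -1.56631045e-04]), 'tcp_pos': array([ 0.14603639, -0.55559936,  0.23784981]), 'eef_rot': array([-8.45418722e-04,  9.91768067e-01,  1.28044462e-01,  5.68924622e-05]), 'ft_force': array([0.20949767, 0.00096365, 0.45996452]), 'wrist_torque': array([-0.02636857,  0.01597471, -0.03797589]), 'grip_force': 0.0, 'grip_width': 0.9982930099743703}
side [[371.46724015   0.         316.84804179]
 [  0.         371.46724015 206.30925541]
 [  0.           0.           1.        ]] 0.025114991513811913 [[ 0.7692737   0.63891129 -0.00321534 -0.37972353]
 [ 0.42494358 -0.51539344 -0.74417239 -0.21332983]
 [-0.47711731  0.57110592 -0.66797987  1.34960732]
 [ 0.          0.          0.          1.        ]]
top [[368.77882447   0.         317.14787103]
 [  0.         368.77882447 197.0214651 ]
 [  0.           0.           1.        ]] -0.0805585812073584 [[-0.00519199 -0.99996987 -0.00577116 -0.02679809]
 [-0.99858499  0.00549007 -0.05289504  0.53933409]
 [ 0.05292513  0.00548836 -0.9985834   1.02838141]
 [ 0.          0.          0.          1.        ]]
```

View pics/top0.png

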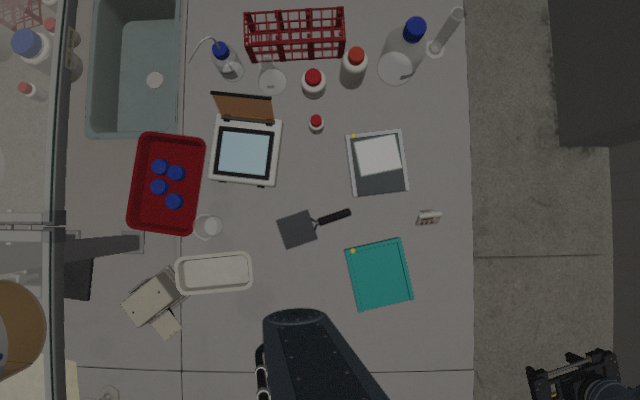

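View pics/side0.png

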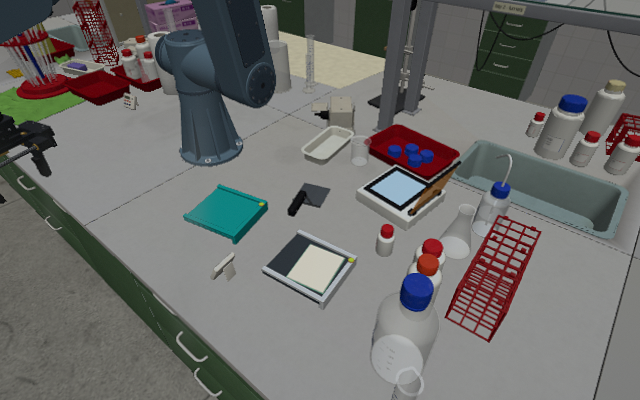

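The top view shows the dark slab with aluminium edges and the white plate at about (378,162). The viewer is at (245,150), and the lifter blade is at (297,229) with its handle reaching to (350,212). There are two table-like things: the grey/aluminium one at (378,162), and the turquoise one at (380,273), which is the look-alike. The grey one fits because it carries the plate and has aluminium edges. I'll confirm that in an enlarged crop.

Run:
```python
from h import *
d=pickle.load(open("d0.pkl","rb"))
f=d["top"]["frame"][108:258,205:415]
f=cv2.resize(f,None,fx=3.8,fy=3.8,interpolation=cv2.INTER_CUBIC)
f=np.clip(f.astype(float)*1.5,0,255).astype(np.uint8)
cv2.imwrite("pics/crop0.png",f)
```

```text
(no output)
```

View pics/crop0.png

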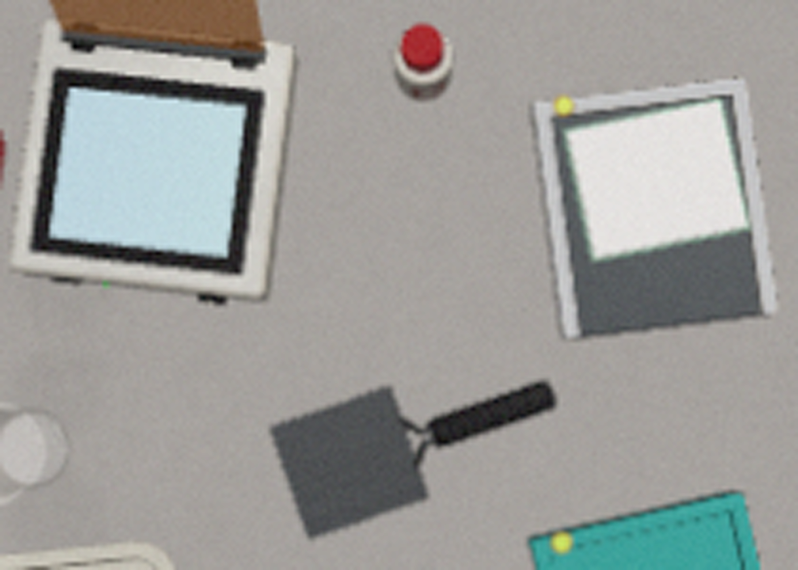

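The crop confirms it: the grey slab with aluminium edges holds the white plate, with corners at crop (567,130), (727,98), (750,232) and (594,261). Next I compute the poses.

```bash
cat >> h.py <<'E'
from scipy.optimize import least_squares
from scipy.spatial.transform import Rotation as R
def proj(c,P):
    P=np.atleast_2d(P); V=c["view"]; X=P@V[:3,:3].T+V[:3,3]; s=X[:,:2]/X[:,2:]
    s=s*(1+c["k1"]*(s**2).sum(1,keepdims=True)); M=c["mtx"]; return s@M[:2,:2].T+M[:2,2]
def fit(c,pts,loc,x0):
    "planar pose (x,y,yaw) from pixels pts of local points loc (m)"
    loc=np.array(loc,float); pts=np.array(pts,float)
    def w(p):
        return loc@R.from_euler('z',p[2]).as_matrix().T+[p[0],p[1],0]
    r=least_squares(lambda p:(proj(c,w(p))-pts).ravel(),x0)
    return r.x, np.abs(r.fun).max()
E
cat > a.py <<'E'
from h import *
d=pickle.load(open("d0.pkl","rb")); c=d["top"]
T=lambda P: np.array(P)/3.8+[205,108]-0.4
# local x to the back(image up), y left
pv=T([(67,88),(247,103),(228,258),(50,238)])
print("viewer",fit(c,pv,[(.056,.066,.055),(.056,-.066,.055),(-.056,-.066,.055),(-.056,.066,.055)],[.6,.2,0]))
pt=T([(568,337),(775,312)])
tb=T([(535,105),(745,82),(775,312),(568,337)])
print("table",fit(c,tb,[(.070,.076,.034),(.070,-.076,.034),(-.103,-.076,.034),(-.103,.076,.034)],[.6,-.2,0]))
pg=T([(567,130),(727,98),(750,232),(594,261)])
print("plate",fit(c,pg,[(.05,.06,.033),(.05,-.06,.033),(-.05,-.06,.033),(-.05,.06,.033)],[.6,-.2,0]))
pl=T([(271,428),(388,387),(427,494),(311,537)])
# x to nose (image left-down): nose corners (271,428)[right side -y],(311,537)[left +y]
h=T([(430,438),(552,395)])
print("lifter",fit(c,np.vstack([pl,h]),[(.0475,-.045,.0015),(-.0475,-.045,.0015),(-.0475,.045,.0015),(.0475,.045,.0015),(-.066,0,.06),(-.158,0,.06)],[.4,0,1.8]))
E
python3 a.py
```

```text
viewer (array([ 0.66018161,  0.17209234, -0.1079642 ]), np.float64(0.3117156479723917))
table (array([ 0.65043633, -0.19625868,  0.11547152]), np.float64(0.9979205572228125))
plate (array([ 0.65518304, -0.20134095,  0.18030538]), np.float64(0.6661028929568715))
lifter (array([0.4478091 , 0.03038283, 1.89758313]), np.float64(1.3021701220501711))
```

Emit:
{"method": "arm_command", "body": {"commands": [[[0.65,1,0,0,0,0.52,-1],[0.65,1,0,0,0,0.52,-1],[0.65,1,0,0,0,0.52,-1],[0.65,1,0,0,0,0.52,-1],[0.65,1,0,0,0,0.52,-1],[0.65,1,0,0,0,0.52,-1],[0.65,1,0,0,0,0.52,-1]]]}}

```text
time: 0.98
tcp_pos: [0.3084, -0.3066, 0.2387]
eef_rot: [0.0, 0.859, 0.511, -0.0]
ft_force: [-0.1, -0.4, -0.8]
grip_width: 1.004
grip_force: 0.0
```

Emit:
{"method": "arm_command", "body": {"commands": [[[0.65,1,0,0,0,0.52,-1],[0.65,1,0,0,0,0.52,-1],[0.65,1,0,0,0,0.52,-1],[0.65,1,0,0,0,0.52,-1],[0.65,1,0,0,0,0.52,-1],[0.65,1,0,0,0,0.52,-1],[0.65,1,0,0,0,0.52,-1],[0.65,1,0,0,0,0.52,-1]]]}}

```text
time: 1.98
tcp_pos: [0.4706, -0.0579, 0.2386]
eef_rot: [-0.0, 0.587, 0.81, -0.0]
ft_force: [-1.1, 0.5, 0.1]
grip_width: 0.999
grip_force: 0.0
```

```bash
cat >> h.py <<'E'
def wcap():
    s=robot.observe(); c=optics.capture("wrist"); q=s["eef_rot"]
    T=np.eye(4); T[:3,:3]=R.from_quat(np.r_[q[1:],q[0]]).as_matrix(); T[:3,3]=s["tcp_pos"]
    c["view"]=np.linalg.inv(T@c["T_tool_cam"]); return s,c
E
python3 - <<'E'
from h import *
s,c=wcap(); print(s["time"],s["tcp_pos"],s["eef_rot"],s["q"]); cv2.imwrite("pics/w1.png",c["frame"]); pickle.dump(c,open("w1.pkl","wb"))
x,y,a=.4478,.0304,1.898
L=np.array([(.0475,.045,0),(.0475,-.045,0),(-.066,.011,.071),(-.066,-.011,.071),(-.158,.011,.071),(-.158,-.011,.071),(-.158,.0,.071)])@R.from_euler('z',a).as_matrix().T+[x,y,0]
print(proj(c,L).round())
E
```

```text
1.975 [ 0.47064383 -0.05786708  0.2385684 ] [-1.00469808e-04  5.86879636e-01  8.09674153e-01 -2.19028373e-04] [-3.73139371e-01 -4.98043614e-02  1.85157993e+00 -3.83653825e-04
  1.34012169e+00 -6.89448718e-01]
[[289.  51.]
 [368.  50.]
 [320. 159.]
 [342. 159.]
 [321. 243.]
 [341. 243.]
 [331. 243.]]
```

View pics/w1.png

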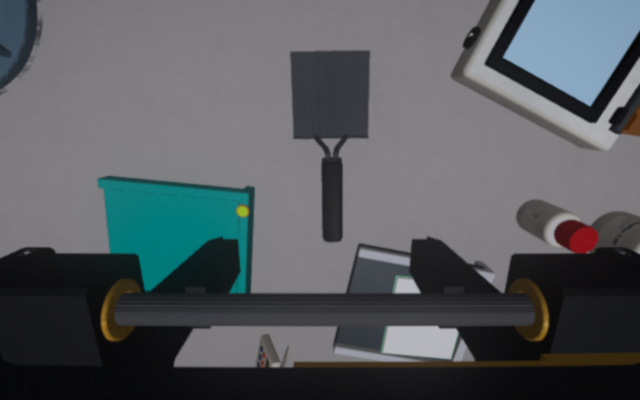

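The wrist view shows the lifter with nose corners at (291,51) and (369,50) and handle from (332,158) to (333,241). That is within about 2 px (1.5 mm) of the prediction, so I go down and grip.

Emit:
{"method": "arm_command", "body": {"commands": [[[0.018,0.052,-0.4,0,0,0.007,-1],[0.018,0.052,-0.7,0,0,0.007,-1],[0.018,0.052,-0.798,0,0,0.007,-1],[0.018,0.052,-0.798,0,0,0.007,-1],[0.018,0.052,-0.798,0,0,0.007,-1],[0.018,0.052,-0.798,0,0,0.007,1],[0.018,0.052,-0.798,0,0,0.007,1],[0.018,0.052,-0.798,0,0,0.007,1],[0.018,0.052,-0.798,0,0,0.007,1],[0.018,0.052,-0.798,0,0,0.007,1],[0.018,0.052,-0.798,0,0,0.007,1],[0.018,0.052,-0.798,0,0,0.007,1],[0.018,0.052,-0.798,0,0,0.007,1]]]}}

```text
time: 3.65
tcp_pos: [0.4755, -0.0431, 0.0391]
eef_rot: [-0.0, 0.581, 0.814, -0.0]
ft_force: [0.8, -0.1, -0.2]
grip_width: 0.248
grip_force: 29.9
```

Emit:
{"method": "arm_command", "body": {"commands": [[[0,0,0.2,0,0,0,1],[0,0,0.45,0,0,0,1],[0,0,0.64,0,0,-0.05,1],[0,0,0.64,0,0,-0.15,1],[0,0,0.64,0,0,-0.26,1],[0,0,0.64,0,0,-0.37,1],[0,0,0.64,0,0,-0.48,1],[0,0,0.64,0,0,-0.59,1],[0,0,0.64,0,0,-0.7,1],[0,0,0.64,0,0,-0.7,1]]]}}

```text
time: 4.9
tcp_pos: [0.4753, -0.0431, 0.1989]
eef_rot: [-0.0, 0.92, 0.391, -0.0]
ft_force: [0.3, 0.7, -1.4]
grip_width: 0.242
grip_force: 30.0
```

Emit:
{"method": "arm_command", "body": {"commands": [[[-0.02,-0.1,0,0,0,-0.08,1],[-0.04,-0.22,0,0,0,-0.17,1],[-0.06,-0.36,0,0,0,-0.26,1],[-0.09,-0.5,0,0,0,-0.35,1],[-0.11,-0.64,0,0,0,-0.437,1],[-0.122,-0.728,-0.1,0,0,-0.437,1],[-0.122,-0.728,-0.2,0,0,-0.437,1],[-0.122,-0.728,-0.28,0,0,-0.437,1],[-0.122,-0.728,-0.28,0,0,-0.437,1],[-0.122,-0.728,-0.28,0,0,-0.437,1]]]}}

```text
time: 6.15
tcp_pos: [0.4454, -0.2254, 0.1299]
eef_rot: [0.0, 0.998, 0.059, 0.0]
ft_force: [-0.4, -0.1, 0.0]
grip_width: 0.245
grip_force: 30.0
```

Run:
```python
from h import *
s,c=wcap(); print(s["time"],s["tcp_pos"],s["eef_rot"],s["ft_force"]); cv2.imwrite("pics/w2.png",c["frame"]); pickle.dump((s,c),open("w2.pkl","wb"))
q=s["eef_rot"];M=R.from_quat(np.r_[q[1:],q[0]]).as_matrix()
# lifter axes = tool x, -y, -z
B=np.array([(.0475,.045,0),(.0475,-.045,0),(-.0475,-.045,0),(-.0475,.045,0)])-[-.08,0,.039]
print("blade",proj(c,s["tcp_pos"]+(B*[1,-1,-1])@M.T).round())
def at(x,y,a,P): return proj(c,np.array(P)@R.from_euler('z',a).as_matrix().T+[x,y,0]).round()
print("plate",at(.6552,-.2013,.18,[(.05,.06,.033),(.05,-.06,.033),(-.05,-.06,.033),(-.05,.06,.033)]))
print("table",at(.6504,-.1963,.1155,[(.070,.076,.034),(.070,-.076,.034),(-.103,-.076,.034),(-.103,.076,.034)]))
```

```text
6.15 [ 0.44542196 -0.22537722  0.12990382] [2.60095052e-04 9.98284320e-01 5.85513993e-02 2.87907020e-04] [-0.36923536 -0.1390814   0.02829885]
blade [[239.   1.]
 [409.   1.]
 [398. 177.]
 [250. 177.]]
plate [[ 221. -203.]
 [ 419. -219.]
 [ 418.  -31.]
 [ 242.  -19.]]
table [[ 188. -246.]
 [ 444. -246.]
 [ 422.   65.]
 [ 212.   65.]]
```

View pics/w2.png

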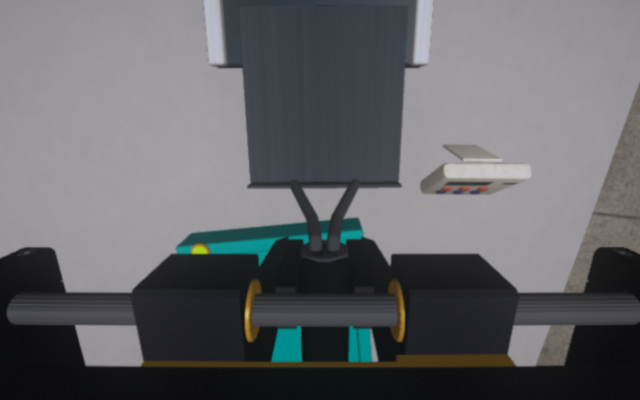

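Run:
```python
from h import *
s,c=pickle.load(open("w2.pkl","rb"))
q=s["eef_rot"];M=R.from_quat(np.r_[q[1:],q[0]]).as_matrix()
L=np.array([(.0475,.045,.0015),(.0475,-.045,.0015),(-.0475,-.045,.010),(-.0475,.045,.010)])
px=np.array([(243,6),(407,6),(401,186),(248,186)],float)
G=np.array([-.08,0,.058])
def P(p): # p: pitch(nose down +), dx, dz of lifter in tool
    w=(L-G)@R.from_euler('zy',[p[3],p[0]]).as_matrix().T+G
    w=w-[-.08,0,.039]+[p[1],p[2],0]
    return proj(c,s["tcp_pos"]+(w*[1,-1,-1])@M.T)
r=least_squares(lambda p:(P(p)-px).ravel(),[0,0,0,0]); print(r.x,r.fun.round(1),np.degrees(r.x[0]))
d=pickle.load(open("d0.pkl","rb")); t=d["top"]
T=lambda P: np.array(P)/3.8+[205,108]-0.4
tb=T([(535,105),(745,82),(775,312),(568,337)])
for w in(.076,.080): print("table",w,fit(t,tb,[(w-.006,w,.034),(w-.006,-w,.034),(-.103,-w,.034),(-.103,w,.034)],[.6,-.2,0]), fit(c,[(207,67),(432,67)],[(-.103,w,.034),(-.103,-w,.034)],[.65,-.2,.1]))
cv2.imwrite("pics/w2c.png",cv2.resize(c["frame"][0:200,180:460],None,fx=2.7,fy=2.7))
```

```text
[ 0.0207115  -0.00141017 -0.0004406  -0.00141428] [-2.2  1.2  2.   1.4  0.9 -1.3 -0.7 -1.5] 1.1866815626820097
table 0.076 (array([ 0.65043633, -0.19625868,  0.11547152]), np.float64(0.9979205572228125)) (array([ 0.64975868, -0.19819475,  0.11670302]), np.float64(7.853210644268302))
table 0.08 (array([ 0.64852826, -0.1965418 ,  0.11555749]), np.float64(1.1938374041211546)) (array([ 0.64948528, -0.19820541,  0.11686633]), np.float64(2.3994799116501895))
```

View pics/w2c.png

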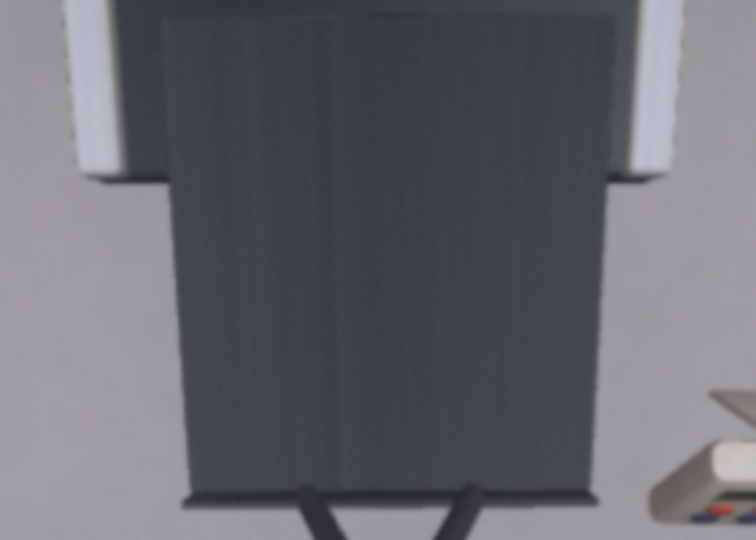

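The crop shows the blade nose at rows 5–6 and the table's front corners at about (208,66) and (429,66). The blade is nearly centred, so I tilt the nose 4° down and come in low over the table front.

Emit:
{"method": "arm_command", "body": {"commands": [[[0.02,0,-0.05,-0.0025,0.022,0,1],[0.048,0,-0.12,-0.005,0.044,0,1],[0.048,0,-0.18,-0.005,0.044,0,1],[0.048,0,-0.205,-0.005,0.044,0,1],[0.048,0,-0.205,-0.005,0.044,0,1],[0.048,0,-0.205,-0.005,0.044,0,1]]]}}

```text
time: 6.95
tcp_pos: [0.4572, -0.2255, 0.0786]
eef_rot: [0.002, 0.998, 0.058, -0.034]
ft_force: [-0.5, 0.1, -1.8]
grip_width: 0.248
grip_force: 30.0
```

Emit:
{"method": "arm_command", "body": {"commands": [[[0,0,-0.006,0,0,0,1],[0,0,-0.012,0,0,0,1],[0,0,-0.012,0,0,0,1],[0,0,-0.012,0,0,0,1]]]}}

```text
time: 7.45
tcp_pos: [0.4571, -0.2252, 0.075]
eef_rot: [0.002, 0.998, 0.058, -0.035]
ft_force: [-0.2, 0.1, -1.9]
grip_width: 0.247
grip_force: 30.0
```

Emit:
{"method": "arm_command", "body": {"commands": [[[0,0,-0.004,0,0,0,1],[0,0,-0.006,0,0,0,1],[0,0,-0.006,0,0,0,1]]]}}

```text
time: 7.82
tcp_pos: [0.4572, -0.2252, 0.0736]
eef_rot: [0.002, 0.998, 0.058, -0.035]
ft_force: [-0.3, -0.9, 0.6]
grip_width: 0.248
grip_force: 30.0
```

Emit:
{"method": "arm_command", "body": {"commands": [[[0,0,-0.004,0,0,0,1],[0,0,-0.004,0,0,0,1]]]}}

```text
time: 8.07
tcp_pos: [0.4572, -0.2253, 0.0726]
eef_rot: [0.002, 0.998, 0.058, -0.035]
ft_force: [0.3, -0.3, 0.8]
grip_width: 0.246
grip_force: 30.0
```

Emit:
{"method": "arm_command", "body": {"commands": [[[0,0,-0.004,0,0,0,1],[0,0,-0.004,0,0,0,1]]]}}

```text
time: 8.32
tcp_pos: [0.4571, -0.2252, 0.0714]
eef_rot: [0.002, 0.998, 0.058, -0.035]
ft_force: [-0.4, -0.0, 1.5]
grip_width: 0.246
grip_force: 30.0
```

Contact comes at TCP z of about 0.074, as predicted, with about 3 N of press. Now I run the nose forward under the plate.

Emit:
{"method": "arm_command", "body": {"commands": [[[0.02,0.0023,0,0,0,0,1],[0.04,0.0046,0,0,0,0,1],[0.06,0.007,0,0,0,0,1],[0.08,0.0093,0,0,0,0,1],[0.1,0.0116,0,0,0,0,1],[0.12,0.014,0,0,0,0,1],[0.14,0.0162,0,0,0,0,1],[0.16,0.0186,0,0,0,0,1],[0.16,0.0186,0,0,0,0,1]]]}}

```text
time: 9.45
tcp_pos: [0.4977, -0.2205, 0.0715]
eef_rot: [0.002, 0.998, 0.058, -0.034]
ft_force: [0.4, 0.1, 0.7]
grip_width: 0.245
grip_force: 30.0
```

Emit:
{"method": "arm_command", "body": {"commands": [[[0.02,0.0023,0,0,0,0,1],[0.04,0.0046,0,0,0,0,1],[0.06,0.007,0,0,0,0,1],[0.08,0.0093,0,0,0,0,1],[0.08,0.0093,0,0,0,0,1]]]}}

```text
time: 10.07
tcp_pos: [0.5178, -0.2181, 0.0715]
eef_rot: [0.002, 0.998, 0.058, -0.034]
ft_force: [1.9, 0.5, 0.5]
grip_width: 0.245
grip_force: 30.0
```

Run:
```python
from h import *
s,c=wcap(); print(s["ft_force"],s["wrist_torque"])
t=optics.capture("top")["frame"][100:220,320:440]; u=optics.capture("side")["frame"][200:320,230:390]
cv2.imwrite("pics/p3.png",np.hstack([c["frame"][:240,180:460],cv2.resize(u,(320,240))])); 
pickle.dump((s,c),open("w3.pkl","wb"))
```

```text
[1.90297612 0.46998303 0.54999509] [ 0.01812794 -0.41972381  0.02007904]
```

View pics/p3.png

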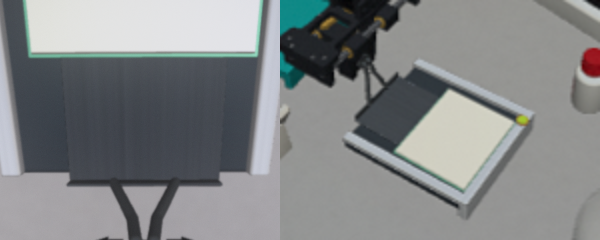

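The plate (front edge at row 53) is now square against the back edge, with the blade about 28 mm under it. The blade is within 3 mm of centred, so I continue.

Emit:
{"method": "arm_command", "body": {"commands": [[[0.02,0.0023,0,0,0,0,1],[0.04,0.0046,0,0,0,0,1],[0.06,0.007,0,0,0,0,1],[0.08,0.0093,0,0,0,0,1],[0.1,0.0116,0,0,0,0,1],[0.12,0.014,0,0,0,0,1],[0.14,0.0162,0,0,0,0,1],[0.16,0.0186,0,0,0,0,1],[0.18,0.021,0,0,0,0,1],[0.2,0.0232,0,0,0,0,1],[0.216,0.025,0,0,0,0,1],[0.216,0.025,0,0,0,0,1]]]}}

```text
time: 11.72
tcp_pos: [0.5716, -0.2119, 0.0715]
eef_rot: [0.002, 0.998, 0.058, -0.034]
ft_force: [1.5, -0.5, 0.6]
grip_width: 0.245
grip_force: 30.0
```

Emit:
{"method": "arm_command", "body": {"commands": [[[0.008,0.001,0,0,0,0,1],[0.016,0.002,0,0,0,0,1],[0.024,0.003,0,0,0,0,1],[0.024,0.003,0,0,0,0,1]]]}}

```text
time: 12.22
tcp_pos: [0.5773, -0.2112, 0.0715]
eef_rot: [0.002, 0.998, 0.058, -0.035]
ft_force: [0.2, 0.6, 0.1]
grip_width: 0.246
grip_force: 30.0
```

Run:
```python
from h import *
s,c=wcap(); print(s["ft_force"],s["wrist_torque"])
u=optics.capture("side")["frame"][200:320,230:390]
cv2.imwrite("pics/p4.png",np.hstack([c["frame"][:240,180:460],cv2.resize(u,(320,240))])); 
pickle.dump((s,c),open("w4.pkl","wb"))
```

```text
[0.15237841 0.58386699 0.14458845] [ 0.05090522 -0.17646835  0.00752545]
```

View pics/p4.png

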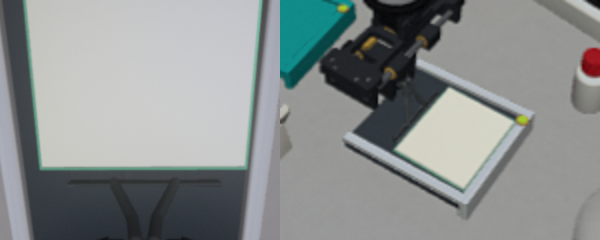

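Emit:
{"method": "arm_command", "body": {"commands": [[[0.008,0.001,0,0,0,0,1],[0.016,0.002,0,0,0,0,1],[0.016,0.002,0,0,0,0,1]]]}}

```text
time: 12.7
tcp_pos: [0.5813, -0.2107, 0.0715]
eef_rot: [0.002, 0.998, 0.058, -0.035]
ft_force: [0.0, -0.2, 1.5]
grip_width: 0.245
grip_force: 30.0
```

Run:
```python
from h import *
s,c=wcap(); print(s["ft_force"],s["wrist_torque"])
f=c["frame"][:,:,:].astype(int)
col=f[155:200,280:300].mean(1).astype(int)
print([tuple(x) for x in col])
```

```text
[ 0.02032093 -0.16028641  1.49447513] [ 0.06048438 -0.1641384   0.03863428]
[(np.int64(195), np.int64(199), np.int64(199)), (np.int64(194), np.int64(199), np.int64(198)), (np.int64(194), np.int64(199), np.int64(199)), (np.int64(195), np.int64(199), np.int64(198)), (np.int64(194), np.int64(199), np.int64(198)), (np.int64(194), np.int64(199), np.int64(198)), (np.int64(194), np.int64(199), np.int64(198)), (np.int64(194), np.int64(199), np.int64(198)), (np.int64(194), np.int64(198), np.int64(198)), (np.int64(194), np.int64(199), np.int64(198)), (np.int64(193), np.int64(198), np.int64(198)), (np.int64(193), np.int64(198), np.int64(197)), (np.int64(193), np.int64(198), np.int64(197)), (np.int64(193), np.int64(198), np.int64(197)), (np.int64(193), np.int64(198), np.int64(197)), (np.int64(192), np.int64(198), np.int64(197)), (np.int64(192), np.int64(198), np.int64(197)), (np.int64(189), np.int64(194), np.int64(193)), (np.int64(170), np.int64(178), np.int64(170)), (np.int64(137), np.int64(153), np.int64(121)), (np.int64(129), np.int64(151), np.int64(97)), (np.int64(116), np.int64(134), np.int
[... 320 characters left out ...]
.int64(61), np.int64(59), np.int64(56)), (np.int64(61), np.int64(59), np.int64(57)), (np.int64(61), np.int64(59), np.int64(56)), (np.int64(63), np.int64(60), np.int64(57)), (np.int64(63), np.int64(60), np.int64(56)), (np.int64(64), np.int64(60), np.int64(56)), (np.int64(64), np.int64(60), np.int64(56)), (np.int64(64), np.int64(60), np.int64(56)), (np.int64(64), np.int64(60), np.int64(56)), (np.int64(64), np.int64(60), np.int64(56)), (np.int64(64), np.int64(60), np.int64(56)), (np.int64(64), np.int64(60), np.int64(55)), (np.int64(64), np.int64(60), np.int64(55)), (np.int64(64), np.int64(60), np.int64(55)), (np.int64(64), np.int64(60), np.int64(55)), (np.int64(64), np.int64(60), np.int64(55))]
```

Heel about 2–3 mm from the plate's edge. Now tilt back slightly nose-up and lift gently.

Emit:
{"method": "arm_command", "body": {"commands": [[[-0.002,-0.0003,0.005,0.001,-0.01,0,1],[-0.005,-0.0006,0.01,0.0025,-0.022,0,1],[-0.008,-0.001,0.015,0.004,-0.034,0,1],[-0.011,-0.0013,0.02,0.0055,-0.046,0,1],[-0.014,-0.0016,0.025,0.007,-0.058,0,1],[-0.017,-0.002,0.035,0.008,-0.068,0,1],[-0.02,-0.0023,0.05,0.009,-0.077,0,1],[-0.024,-0.0028,0.07,0.009,-0.077,0,1],[-0.03,-0.0035,0.09,0.009,-0.077,0,1],[-0.035,-0.004,0.11,0.009,-0.077,0,1],[-0.035,-0.004,0.12,0.009,-0.077,0,1],[-0.035,-0.004,0.12,0.009,-0.077,0,1]]]}}

```text
time: 14.25
tcp_pos: [0.5725, -0.2117, 0.1017]
eef_rot: [-0.002, 0.998, 0.058, 0.026]
ft_force: [0.3, -0.2, -2.3]
grip_width: 0.246
grip_force: 30.0
```

Run:
```python
from h import *
s,c=wcap(); print(s["time"],s["ft_force"],s["wrist_torque"])
u=optics.capture("side")["frame"][170:320,230:430]
cv2.imwrite("pics/p5.png",np.hstack([c["frame"][:240,180:460],cv2.resize(u,(320,240))])); 
pickle.dump((s,c),open("w5.pkl","wb"))
```

```text
14.25 [ 0.29946745 -0.2345986  -2.30762222] [0.03359814 0.18997828 0.01155502]
```

View pics/p5.png

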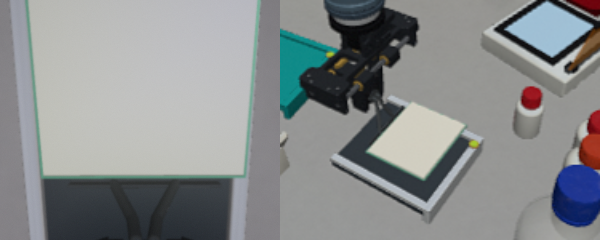

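The plate is on the blade, square and centred (plate front edge at row 177, heel at row 182) and clear of the table. Now I carry it to the viewer, up and back past the bottle.

Emit:
{"method": "arm_command", "body": {"commands": [[[0,0,0.02,0,0,0,1],[-0.01,0.005,0.05,0,0,0,1],[-0.03,0.02,0.1,0,0,-0.003,1],[-0.06,0.05,0.15,0,0,-0.007,1],[-0.09,0.09,0.2,0,0,-0.012,1],[-0.12,0.14,0.25,0,0,-0.02,1],[-0.15,0.2,0.29,0,0,-0.027,1],[-0.17,0.26,0.31,0,0,-0.035,1],[-0.18,0.32,0.32,0,0,-0.043,1],[-0.18,0.38,0.32,0,0,-0.05,1],[-0.18,0.44,0.32,0,0,-0.058,1],[-0.18,0.5,0.32,0,0,-0.065,1],[-0.18,0.56,0.32,0,0,-0.07,1],[-0.18,0.62,0.32,0,0,-0.075,1],[-0.18,0.68,0.32,0,0,-0.083,1],[-0.18,0.73,0.32,0,0,-0.09,1],[-0.18,0.77,0.32,0,0,-0.095,1],[-0.18,0.79,0.32,0,0,-0.1,1],[-0.18,0.8,0.32,0,0,-0.1,1],[-0.18,0.8,0.32,0,0,-0.1,1]]]}}

```text
time: 16.85
tcp_pos: [0.5273, -0.0118, 0.1815]
eef_rot: [0.0, 0.999, -0.021, 0.026]
ft_force: [0.3, 0.4, -3.6]
grip_width: 0.25
grip_force: 30.0
```

Run:
```python
from h import *
s,c=pickle.load(open("w5.pkl","rb"))
q=s["eef_rot"];M=R.from_quat(np.r_[q[1:],q[0]]).as_matrix()
G=np.array([-.08,0,.058])
def P(L,pt):
    w=(np.array(L)-G)@R.from_euler('y',pt).as_matrix().T+G-[-.0814,0,.039]
    return proj(c,s["tcp_pos"]+(w*[1,-1,-1])@M.T).round(1).tolist()
for pt in (0,.02,.04):
  print(pt,[ (x,P([(x,.06,.0085),(x,-.06,.0085)],pt)) for x in (-.046,-.043,-.04)],"heel",P([(-.0475,.045,.01),(-.0475,-.045,.01)],pt), "sides@x=.03",P([(.03,.06,.0085),(.03,-.06,.0085)],pt))
f=c["frame"].astype(int); g=f[:,:,1]
for r in (20,90,150): 
    e=np.abs(np.diff(cv2.GaussianBlur(c["frame"][r:r+3],(3,3),0)[1,180:460,1].astype(int))); print(r,180+np.where(e>12)[0])
```

```text
0 [(-0.046, [[220.5, 175.5], [427.1, 175.5]]), (-0.043, [[220.0, 170.4], [427.6, 170.4]]), (-0.04, [[219.5, 165.2], [428.0, 165.2]])] heel [[245.8, 178.5], [401.8, 178.5]] sides@x=.03 [[207.6, 30.8], [439.8, 30.7]]
0.02 [(-0.046, [[221.0, 176.9], [426.6, 176.9]]), (-0.043, [[220.6, 171.8], [427.0, 171.8]]), (-0.04, [[220.1, 166.7], [427.4, 166.7]])] heel [[246.2, 179.9], [401.4, 179.9]] sides@x=.03 [[209.3, 34.0], [438.2, 33.9]]
0.04 [(-0.046, [[221.5, 178.4], [426.1, 178.4]]), (-0.043, [[221.1, 173.3], [426.5, 173.3]]), (-0.04, [[220.7, 168.2], [426.9, 168.2]])] heel [[246.5, 181.4], [401.0, 181.3]] sides@x=.03 [[210.9, 37.1], [436.5, 37.1]]
20 [438]
90 [215]
150 [220]
```

Emit:
{"method": "arm_command", "body": {"commands": [[[0,0.02,0,0,0,0,1],[0.005,0.06,0,0,0,-0.003,1],[0.01,0.11,0,0,0,-0.006,1],[0.015,0.17,0,0,0,-0.01,1],[0.02,0.23,0,0,0,-0.013,1],[0.025,0.29,0,0,0,-0.016,1],[0.03,0.35,0,0,0,-0.02,1],[0.035,0.41,0,0,0,-0.023,1],[0.04,0.47,0,0,0,-0.026,1],[0.045,0.53,0,0,0,-0.03,1],[0.05,0.59,0,0,0,-0.034,1],[0.055,0.65,-0.01,0,0,-0.038,1],[0.06,0.7,-0.03,0,0,-0.042,1],[0.065,0.74,-0.05,0,0,-0.042,1],[0.07,0.765,-0.07,0,0,-0.042,1],[0.07,0.772,-0.08,0,0,-0.042,1],[0.07,0.772,-0.08,0,0,-0.042,1],[0.07,0.772,-0.08,0,0,-0.042,1]]]}}

```text
time: 19.1
tcp_pos: [0.545, 0.181, 0.1616]
eef_rot: [0.001, 0.998, -0.054, 0.026]
ft_force: [-1.0, 0.1, -2.0]
grip_width: 0.249
grip_force: 30.0
```

Run:
```python
from h import *
s,c=wcap(); print(s["time"],s["tcp_pos"],s["eef_rot"],s["ft_force"])
t=optics.capture("top"); u=optics.capture("side")
pickle.dump((s,c,t,u),open("w6.pkl","wb"))
# predicted plate corners & rim inner corners in top, wrist
q=s["eef_rot"];M=R.from_quat(np.r_[q[1:],q[0]]).as_matrix()
G=np.array([-.08,0,.058]); L=np.array([(.055,.06,.0085),(.055,-.06,.0085),(-.045,-.06,.0085),(-.045,.06,.0085)])
w=(L-G)@R.from_euler('y',.03).as_matrix().T+G-[-.0814,0,.039]; W=s["tcp_pos"]+(w*[1,-1,-1])@M.T
print(W.round(4)); 
V=np.array([(.056,.066,.055),(.056,-.066,.055),(-.056,-.066,.055),(-.056,.066,.055),(-.083,.095,.048),(-.083,-.095,.048)])@R.from_euler('z',-.108).as_matrix().T+[.6602,.1721,0]
for n,k in(("top",t),("side",u),("wrist",c)): print(n,"plate",proj(k,W).round(1).tolist(),"rim",proj(k,V).round(1).tolist())
a=cv2.resize(t["frame"][105:215,200:310],(440,440),interpolation=cv2.INTER_CUBIC)
b=cv2.resize(u["frame"][120:240,340:480],(350,300),interpolation=cv2.INTER_CUBIC)
d=cv2.resize(c["frame"][:250,140:500],(350,243))
o=np.zeros((560,800,3),np.uint8);o[:440,:440]=a;o[:300,445:795]=b;o[305:548,445:795]=d
cv2.imwrite("pics/p6.png",np.clip(o*1.3,0,255).astype(np.uint8))
```

```text
19.1 [0.54495149 0.18100159 0.16163475] [ 0.00129519  0.99819716 -0.0539815   0.02620588] [-1.02193692  0.05812568 -1.97629924]
[[0.6871 0.2259 0.1342]
 [0.6742 0.1066 0.1342]
 [0.5748 0.1174 0.132 ]
 [0.5877 0.2367 0.132 ]]
top plate [[216.3, 137.1], [262.8, 141.6], [258.5, 180.8], [211.8, 176.0]] rim [[222.3, 130.5], [269.5, 135.0], [264.9, 175.2], [217.4, 170.5], [206.7, 179.4], [274.7, 186.3]]
side plate [[419.6, 158.0], [393.7, 175.9], [365.2, 161.2], [391.3, 145.0]] rim [[426.6, 183.8], [399.6, 204.6], [368.4, 186.4], [395.8, 167.8], [394.2, 162.3], [354.8, 188.5]]
wrist plate [[206.1, -17.6], [441.3, -17.7], [426.5, 176.1], [221.1, 176.1]] rim [[229.4, -20.9], [408.9, -21.1], [401.1, 134.3], [238.1, 134.3], [208.3, 166.7], [431.5, 166.7]]
```

View pics/p6.png

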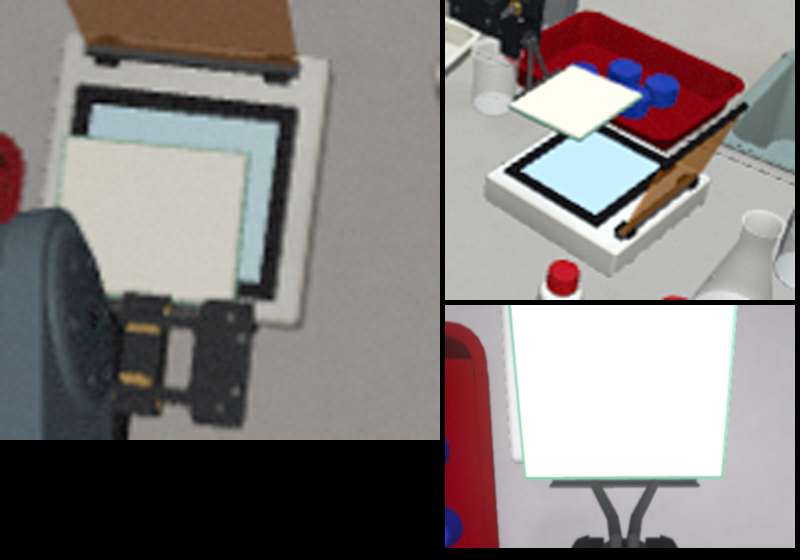

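Top panel: the plate's corners at (64,136), (248,153) and (238,303) and the pocket's at (88,104), (280,124) and (262,284) agree with the prediction within about 1 px. The plate sits flat and square on the blade, and the pocket is still ahead of it. Next, the placing waypoints.

```bash
cat >> h.py <<'E'
def plan(wps, vp=(.6615,.1719,-.108), dl=.03, yoff=0.0):
    "wps: (nose x', nose underside z, pitch deg nose-down) in viewer frame -> units from present pose"
    s=robot.observe(); q=s["eef_rot"]; M0=R.from_quat(np.r_[q[1:],q[0]])
    G=np.array([-.08,0,.058]); Z=R.from_euler('z',vp[2])
    n=R.from_euler('y',dl).apply(np.array([.0475,0,0])-G)+G-[-.0814,0,.039]  # nose from TCP, nominal lifter axes
    print("now",s["time"],s["tcp_pos"].round(4),s["ft_force"].round(1))
    for x,z,p in wps:
        Rl=Z*R.from_euler('y',np.radians(p)-dl); M=Rl*R.from_euler('x',np.pi)
        t=Z.apply([x,yoff,0])+[vp[0],vp[1],z]-Rl.apply(n)
        print((x,z,p),((t-s["tcp_pos"])/.25).round(3),((M*M0.inv()).as_rotvec()/(np.pi/2)).round(4))
E
python3 - <<'E'
from h import *
plan([(.0435,.080,6.5),(.0435,.053,6.5),(.0435,.049,6.5)])
E
```

```text
now 19.25 [0.545  0.1811 0.1617] [-0.2  0.  -2.3]
(0.0435, 0.08, 6.5) [ 0.15  -0.002 -0.114] [ 0.0091  0.0862 -0.    ]
(0.0435, 0.053, 6.5) [ 0.15  -0.002 -0.222] [ 0.0091  0.0862 -0.    ]
(0.0435, 0.049, 6.5) [ 0.15  -0.002 -0.238] [ 0.0091  0.0862 -0.    ]
```

Emit:
{"method": "arm_command", "body": {"commands": [[[0.01,0,-0.01,0.001,0.012,0,1],[0.03,0,-0.02,0.003,0.026,0,1],[0.06,-0.001,-0.04,0.0045,0.042,0,1],[0.09,-0.001,-0.06,0.006,0.058,0,1],[0.12,-0.002,-0.08,0.008,0.073,0,1],[0.14,-0.002,-0.1,0.009,0.086,0,1],[0.15,-0.002,-0.13,0.009,0.086,0,1],[0.15,-0.002,-0.16,0.009,0.086,0,1],[0.15,-0.002,-0.19,0.009,0.086,0,1],[0.15,-0.002,-0.21,0.009,0.086,0,1],[0.15,-0.002,-0.222,0.009,0.086,0,1],[0.15,-0.002,-0.222,0.009,0.086,0,1],[0.15,-0.002,-0.222,0.009,0.086,0,1]]]}}

```text
time: 20.88
tcp_pos: [0.5825, 0.1809, 0.1063]
eef_rot: [-0.002, 0.998, -0.054, -0.041]
ft_force: [-0.5, -0.3, -1.6]
grip_width: 0.247
grip_force: 30.0
```

Run:
```python
from h import *
s,c=wcap(); t=optics.capture("top"); u=optics.capture("side"); pickle.dump((s,c,t,u),open("w7.pkl","wb"))
print(s["tcp_pos"],s["ft_force"],s["wrist_torque"])
f=c["frame"]; 
for col in (260,380): print(col,[(r,int(f[r,col,1])) for r in range(160,200,2)])
# top: column profiles along the viewer x axis through pocket back: find plate back edge / window strip / rim
for yy in (-.03,.0,.03):
    xs=np.arange(.02,.09,.002); P=np.array([(x,yy,.055) for x in xs])@R.from_euler('z',-.108).as_matrix().T+[.6602,.1721,0]
    p=proj(t,P); v=[cv2.getRectSubPix(t["frame"],(1,1),(float(a),float(b)))[0,0] for a,b in p]
    print(yy,[(int(round(1000*x)),int(q[0]),int(q[2])) for x,q in zip(xs,v)])
```

```text
[0.58253546 0.18085258 0.1063215 ] [-0.53937735 -0.25935186 -1.63587484] [0.02304138 0.09787301 0.03618619]
260 [(160, 219), (162, 219), (164, 220), (166, 219), (168, 220), (170, 219), (172, 219), (174, 216), (176, 177), (178, 155), (180, 86), (182, 66), (184, 67), (186, 77), (188, 62), (190, 55), (192, 53), (194, 52), (196, 74), (198, 181)]
380 [(160, 220), (162, 220), (164, 220), (166, 220), (168, 219), (170, 219), (172, 218), (174, 209), (176, 175), (178, 141), (180, 81), (182, 64), (184, 70), (186, 78), (188, 59), (190, 55), (192, 56), (194, 55), (196, 53), (198, 129)]
-0.03 [(20, 151, 158), (22, 151, 159), (24, 152, 160), (26, 153, 161), (28, 153, 160), (30, 152, 160), (32, 151, 159), (34, 150, 159), (36, 150, 158), (38, 151, 159), (40, 151, 159), (42, 152, 160), (44, 153, 160), (46, 152, 160), (48, 150, 158), (50, 147, 151), (52, 141, 130), (54, 105, 92), (56, 65, 56), (58, 32, 30), (60, 28, 27), (62, 26, 25), (64, 25, 23), (66, 28, 28), (68, 85, 88), (70, 136, 141), (72, 141, 147), (74, 142, 148), (76, 142, 148), (78, 143, 147), (80, 141, 146), (82, 141, 146), (84, 138, 142), 
[... 392 characters left out ...]
 (66, 26, 26), (68, 73, 75), (70, 120, 123), (72, 137, 142), (74, 140, 144), (76, 140, 145), (78, 139, 145), (80, 138, 144), (82, 138, 143), (84, 137, 142), (86, 139, 144), (88, 75, 78)]
0.03 [(20, 31, 25), (22, 28, 22), (24, 28, 22), (26, 31, 26), (28, 32, 27), (30, 29, 25), (32, 33, 28), (34, 35, 30), (36, 36, 30), (38, 37, 30), (40, 36, 30), (42, 35, 29), (44, 33, 26), (46, 35, 30), (48, 43, 39), (50, 57, 50), (52, 74, 62), (54, 69, 57), (56, 55, 46), (58, 32, 27), (60, 30, 27), (62, 28, 25), (64, 24, 23), (66, 20, 20), (68, 60, 62), (70, 105, 109), (72, 135, 140), (74, 136, 141), (76, 136, 141), (78, 137, 142), (80, 137, 142), (82, 136, 142), (84, 134, 140), (86, 133, 136), (88, 87, 90)]
```

```bash
cat > lat.py <<'E'
from h import *
import sys
s,c,t,u=pickle.load(open(sys.argv[1],"rb"))
for k,n in((t,"top"),(u,"side")):
  for xx in (.03,):
    ys=np.arange(-.074,-.048,.002) 
    for z in (.055,):
      P=np.array([(xx,y,z) for y in ys])@R.from_euler('z',-.108).as_matrix().T+[.6602,.1721,0]
      p=proj(k,P); v=[cv2.getRectSubPix(k["frame"],(1,1),(float(a),float(b)))[0,0] for a,b in p]
      print(n,[(int(round(1000*y)),int(q[0]),int(q[2])) for y,q in zip(ys,v)])
E
python3 lat.py w7.pkl
```

```text
top [(-74, 37, 36), (-72, 27, 25), (-70, 24, 24), (-68, 23, 23), (-66, 73, 65), (-64, 121, 106), (-62, 150, 129), (-60, 154, 133), (-58, 136, 120), (-56, 120, 112), (-54, 139, 143), (-52, 148, 155), (-50, 151, 159)]
side [(-74, 18, 17), (-72, 29, 24), (-70, 74, 58), (-68, 139, 105), (-66, 187, 140), (-64, 205, 153), (-62, 208, 155), (-60, 210, 156), (-58, 206, 153), (-56, 182, 135), (-54, 152, 113), (-52, 130, 103), (-50, 144, 136)]
```

Emit:
{"method": "arm_command", "body": {"commands": [[[0,0,-0.006,0,0,0,1],[0,0,-0.008,0,0,0,1],[0,0,-0.008,0,0,0,1]]]}}

```text
time: 21.4
tcp_pos: [0.5823, 0.1808, 0.1039]
eef_rot: [-0.002, 0.998, -0.054, -0.042]
ft_force: [0.8, 0.4, -2.4]
grip_width: 0.247
grip_force: 30.0
```

The plate sits about 4 mm left of centre in the pocket. I shift it right, then lower to contact.

Emit:
{"method": "arm_command", "body": {"commands": [[[-0.001,-0.008,0,0,0,0,1],[-0.002,-0.016,0,0,0,0,1],[-0.002,-0.016,0,0,0,0,1],[-0.002,-0.016,-0.004,0,0,0,1],[-0.002,-0.016,-0.006,0,0,0,1],[-0.002,-0.016,-0.006,0,0,0,1]]]}}

```text
time: 22.15
tcp_pos: [0.5817, 0.1769, 0.1024]
eef_rot: [-0.002, 0.998, -0.054, -0.042]
ft_force: [-0.6, 0.8, -2.6]
grip_width: 0.244
grip_force: 30.0
```

Emit:
{"method": "arm_command", "body": {"commands": [[[0,0,-0.004,0,0,0,1],[0,0,-0.004,0,0,0,1]]]}}

```text
time: 22.4
tcp_pos: [0.5818, 0.1768, 0.1014]
eef_rot: [-0.002, 0.998, -0.054, -0.042]
ft_force: [-0.0, 0.8, -2.6]
grip_width: 0.25
grip_force: 30.0
```

Emit:
{"method": "arm_command", "body": {"commands": [[[0,0,-0.004,0,0,0,1],[0,0,-0.004,0,0,0,1]]]}}

```text
time: 22.65
tcp_pos: [0.5817, 0.1768, 0.1004]
eef_rot: [-0.002, 0.998, -0.054, -0.042]
ft_force: [-0.7, -0.0, -1.2]
grip_width: 0.247
grip_force: 30.0
```

```bash
python3 - <<'E'
from h import *
s,c=wcap(); t=optics.capture("top"); u=optics.capture("side"); pickle.dump((s,c,t,u),open("w8.pkl","wb"))
print(s["tcp_pos"],s["ft_force"],s["wrist_torque"])
E
python3 lat.py w8.pkl
```

```text
[0.58174567 0.17679532 0.10036991] [-0.66055803 -0.00674494 -1.16813277] [0.02795047 0.04043153 0.00902524]
top [(-74, 36, 38), (-72, 30, 30), (-70, 31, 29), (-68, 27, 26), (-66, 75, 66), (-64, 112, 98), (-62, 123, 108), (-60, 133, 133), (-58, 143, 149), (-56, 151, 157), (-54, 153, 160), (-52, 152, 160), (-50, 151, 159)]
side [(-74, 19, 18), (-72, 30, 25), (-70, 75, 57), (-68, 130, 97), (-66, 154, 113), (-64, 141, 108), (-62, 129, 113), (-60, 139, 140), (-58, 161, 170), (-56, 180, 190), (-54, 190, 200), (-52, 194, 204), (-50, 195, 204)]
```

Emit:
{"method": "arm_command", "body": {"commands": [[[0.004,-0.0004,0,0,0,0,1],[0.008,-0.0009,0,0,0,0,1],[0.012,-0.0013,0,0,0,0,1],[0.014,-0.0015,0,0,0,0,1],[0.014,-0.0015,0,0,0,0,1]]]}}

```text
time: 23.42
tcp_pos: [0.5853, 0.1764, 0.1004]
eef_rot: [-0.002, 0.998, -0.054, -0.042]
ft_force: [0.0, -0.6, -3.0]
grip_width: 0.244
grip_force: 30.0
```

```bash
cat > back.py <<'E'
from h import *
import sys
t=optics.capture("top")
for yy in (-.04,-.01):
    xs=np.arange(.044,.062,.002); P=np.array([(x,yy,.055) for x in xs])@R.from_euler('z',-.108).as_matrix().T+[.6602,.1721,0]
    p=proj(t,P); v=[cv2.getRectSubPix(t["frame"],(1,1),(float(a),float(b)))[0,0] for a,b in p]
    print(yy,[(int(round(1000*x)),int(q[0]),int(q[2])) for x,q in zip(xs,v)])
E
python3 back.py
python3 - <<'E'
from h import *
plan([(.047,.0475,6.5),(.037,.0475,6.7),(.027,.0475,7.2),(.017,.0475,8),(.007,.0475,9),(-.003,.0475,10.5),(-.013,.0475,13),(-.02,.0475,15.5),(-.027,.0475,19),(-.034,.048,24),(-.04,.049,29),(-.044,.051,30),(-.052,.056,30),(-.065,.064,30),(-.09,.085,25)],yoff=-.004)
E
```

```text
-0.04 [(44, 151, 159), (46, 152, 160), (48, 151, 161), (50, 150, 159), (52, 143, 144), (54, 121, 114), (56, 71, 66), (58, 41, 39), (60, 28, 28)]
-0.01 [(44, 151, 159), (46, 151, 159), (48, 151, 158), (50, 150, 159), (52, 139, 138), (54, 113, 105), (56, 67, 60), (58, 42, 39), (60, 31, 30)]
now 23.475 [0.5853 0.1764 0.1004] [-0.4 -0.3 -2.5]
(0.047, 0.0475, 6.5) [ 0.    -0.001  0.001] [ 0.0001 -0.0002 -0.0002]
(0.037, 0.0475, 6.7) [-0.039  0.003  0.003] [ 0.0003  0.002  -0.0002]
(0.027, 0.0475, 7.2) [-0.076  0.007  0.007] [ 0.0009  0.0076 -0.0002]
(0.017, 0.0475, 8) [-0.113  0.011  0.014] [ 0.0019  0.0164 -0.0002]
(0.007, 0.0475, 9) [-0.149  0.015  0.023] [ 0.0031  0.0275 -0.0002]
(-0.003, 0.0475, 10.5) [-0.182  0.019  0.035] [ 0.0049  0.044  -0.0002]
(-0.013, 0.0475, 13) [-0.211  0.022  0.056] [ 0.0079  0.0716 -0.0002]
(-0.02, 0.0475, 15.5) [-0.227  0.023  0.076] [ 0.0109  0.0993 -0.0003]
(-0.027, 0.0475, 19) [-0.236  0.024  0.103] [ 0.015   0.1379 -0.0003]
(-0.034, 0.048, 24) [-0.235  0.024  0.141] [ 0.021   0.1932 -0.0003]
(-0.04, 0.049, 29) [-0.227  0.023  0.18 ] [ 0.027   0.2484 -0.0003]
(-0.044, 0.051, 30) [-0.236  0.024  0.194] [ 0.0282  0.2594 -0.0003]
(-0.052, 0.056, 30) [-0.268  0.028  0.214] [ 0.0282  0.2594 -0.0003]
(-0.065, 0.064, 30) [-0.32   0.034  0.246] [ 0.0282  0.2594 -0.0003]
(-0.09, 0.085, 25) [-0.452  0.048  0.297] [ 0.0222  0.2042 -0.0003]
```

Emit:
{"method": "arm_command", "body": {"commands": [[[0,0,-0.003,0,0,0,1],[0,0,-0.005,0,0,0,1],[0,0,-0.005,0,0,0,1]]]}}

```text
time: 23.85
tcp_pos: [0.5852, 0.1765, 0.0991]
eef_rot: [-0.002, 0.998, -0.054, -0.042]
ft_force: [-0.4, -0.3, -2.6]
grip_width: 0.246
grip_force: 30.0
```

```bash
python3 - <<'E'
from h import *
for i in range(4):
    s=robot.observe(); print(s["tcp_pos"].round(4),s["ft_force"].round(2),s["wrist_torque"].round(3)); optics.capture("side")
E
python3 back.py
```

```text
[0.5852 0.1765 0.0991] [-0.36 -0.28 -2.58] [ 0.016  0.114 -0.01 ]
[0.5852 0.1765 0.0992] [-0.23  0.93 -2.66] [ 0.033  0.113 -0.025]
[0.5853 0.1764 0.0992] [ 0.54  0.27 -2.55] [ 0.05   0.14  -0.003]
[0.5853 0.1764 0.0992] [ 0.2   0.07 -2.68] [ 0.014  0.109 -0.043]
-0.04 [(44, 150, 159), (46, 151, 160), (48, 152, 160), (50, 152, 161), (52, 143, 145), (54, 118, 112), (56, 67, 61), (58, 39, 37), (60, 26, 27)]
-0.01 [(44, 151, 160), (46, 151, 160), (48, 152, 160), (50, 150, 158), (52, 142, 142), (54, 119, 112), (56, 68, 62), (58, 41, 38), (60, 28, 27)]
```

Emit:
{"method": "arm_command", "body": {"commands": [[[0,0,-0.002,0,0,0,1],[0,0,-0.004,0,0,0,1],[0,0,-0.004,0,0,0,1]]]}}

```text
time: 24.48
tcp_pos: [0.5853, 0.1764, 0.0981]
eef_rot: [-0.002, 0.998, -0.054, -0.042]
ft_force: [0.2, -0.4, -2.3]
grip_width: 0.247
grip_force: 30.0
```

```bash
cat > ft.py <<'E'
from h import *
F=[]
for i in range(4):
    s=robot.observe(); F.append(np.r_[s["ft_force"],s["wrist_torque"]]); optics.capture("wrist")
print(s["time"],s["tcp_pos"].round(4),np.mean(F,0).round(3))
E
python3 ft.py
```

```text
24.625 [0.5853 0.1765 0.0982] [-0.449  0.048 -2.323  0.038  0.072 -0.009]
```

Emit:
{"method": "arm_command", "body": {"commands": [[[0,0,-0.002,0,0,0,1],[0,0,-0.004,0,0,0,1],[0,0,-0.004,0,0,0,1]]]}}

```text
time: 25.05
tcp_pos: [0.5854, 0.1765, 0.0973]
eef_rot: [-0.002, 0.998, -0.054, -0.042]
ft_force: [0.1, -0.1, -2.0]
grip_width: 0.245
grip_force: 30.0
```

```bash
python3 ft.py
```

```text
25.2 [0.5854 0.1765 0.0973] [-0.318 -0.08  -1.894  0.028  0.007 -0.004]
```

Run:
```python
from h import *
plan([(.047,.0475,5.8),(.047,.0478,7),(.037,.0478,7.5),(.027,.0478,8),(.017,.0478,8.7),(.007,.0478,9.5),(-.001,.0478,10.5),(-.008,.0478,12),(-.013,.0478,13.5),(-.018,.0478,15),(-.022,.048,16.7),(-.026,.048,18.5),(-.030,.048,21),(-.034,.048,24),(-.037,.0485,27),(-.04,.049,30),(-.044,.0515,30.5),(-.052,.057,30),(-.065,.066,30),(-.085,.085,25)],yoff=-.004,dl=.018)
```

```text
now 25.25 [0.5854 0.1765 0.0973] [-0.9 -0.6 -2.3]
(0.047, 0.0475, 5.8) [-0.003 -0.001  0.008] [ 0.0001 -0.0001 -0.0003]
(0.047, 0.0478, 7) [ 0.001 -0.001  0.019] [ 0.0015  0.0131 -0.0003]
(0.037, 0.0478, 7.5) [-0.037  0.003  0.024] [ 0.0021  0.0187 -0.0003]
(0.027, 0.0478, 8) [-0.075  0.007  0.028] [ 0.0027  0.0242 -0.0003]
(0.017, 0.0478, 8.7) [-0.112  0.011  0.034] [ 0.0035  0.0319 -0.0003]
(0.007, 0.0478, 9.5) [-0.148  0.015  0.041] [ 0.0045  0.0407 -0.0003]
(-0.001, 0.0478, 10.5) [-0.176  0.018  0.049] [ 0.0057  0.0518 -0.0003]
(-0.008, 0.0478, 12) [-0.197  0.02   0.061] [ 0.0075  0.0684 -0.0003]
(-0.013, 0.0478, 13.5) [-0.21   0.021  0.074] [ 0.0093  0.0849 -0.0003]
(-0.018, 0.0478, 15) [-0.223  0.023  0.086] [ 0.0111  0.1015 -0.0003]
(-0.022, 0.048, 16.7) [-0.23   0.024  0.1  ] [ 0.0131  0.1203 -0.0003]
(-0.026, 0.048, 18.5) [-0.236  0.024  0.114] [ 0.0153  0.1402 -0.0003]
(-0.03, 0.048, 21) [-0.238  0.025  0.133] [ 0.0182  0.1678 -0.0003]
(-0.034, 0.048, 24) [-0.236  0.024  0.154] [ 0.0218  0.2009 -0.0003]
(-0.037, 0.0485, 27) [-0.23   0.024  0.177] [ 0.0254  0.2341 -0.0003]
(-0.04, 0.049, 30) [-0.222  0.023  0.199] [ 0.029   0.2672 -0.0003]
(-0.044, 0.0515, 30.5) [-0.234  0.024  0.212] [ 0.0296  0.2727 -0.0003]
(-0.052, 0.057, 30) [-0.269  0.028  0.231] [ 0.029   0.2672 -0.0003]
(-0.065, 0.066, 30) [-0.321  0.034  0.267] [ 0.029   0.2672 -0.0003]
(-0.085, 0.085, 25) [-0.433  0.046  0.309] [ 0.023   0.212  -0.0003]
```

Emit:
{"method": "arm_command", "body": {"commands": [[[0,-0.001,0.007,0.001,0.006,0,1],[0.001,-0.001,0.014,0.0015,0.013,0,1],[-0.012,0,0.016,0.0017,0.015,0,1],[-0.025,0.002,0.018,0.0019,0.017,0,1],[-0.037,0.003,0.019,0.0021,0.0187,0,1],[-0.056,0.005,0.021,0.0024,0.0215,0,1],[-0.075,0.007,0.023,0.0027,0.0242,0,1],[-0.075,0.007,0.023,0.0027,0.0242,0,1]]]}}

```text
time: 26.25
tcp_pos: [0.5662, 0.1783, 0.103]
eef_rot: [-0.003, 0.997, -0.054, -0.061]
ft_force: [-0.4, -0.1, -1.8]
grip_width: 0.25
grip_force: 30.0
```

```bash
python3 ft.py; python3 back.py
python3 - <<'E'
from h import *
f=optics.capture("wrist")["frame"]
for col in (260,380): print(col,[(r,int(f[r,col,1])) for r in range(90,200,4)])
E
```

```text
26.4 [0.5667 0.1782 0.103 ] [ 0.119 -0.15  -2.327  0.014  0.03  -0.006]
-0.04 [(44, 156, 135), (46, 156, 134), (48, 155, 134), (50, 155, 133), (52, 153, 132), (54, 135, 117), (56, 82, 71), (58, 48, 42), (60, 30, 28)]
-0.01 [(44, 154, 133), (46, 154, 133), (48, 155, 132), (50, 154, 131), (52, 155, 132), (54, 136, 116), (56, 78, 68), (58, 44, 40), (60, 28, 27)]
260 [(90, 211), (94, 212), (98, 212), (102, 213), (106, 212), (110, 213), (114, 212), (118, 213), (122, 212), (126, 211), (130, 212), (134, 212), (138, 213), (142, 212), (146, 212), (150, 212), (154, 212), (158, 211), (162, 211), (166, 212), (170, 210), (174, 193), (178, 111), (182, 64), (186, 79), (190, 134), (194, 143), (198, 143)]
380 [(90, 212), (94, 211), (98, 212), (102, 212), (106, 212), (110, 212), (114, 212), (118, 213), (122, 212), (126, 212), (130, 212), (134, 212), (138, 213), (142, 213), (146, 212), (150, 212), (154, 212), (158, 210), (162, 212), (166, 212), (170, 212), (174, 183), (178, 95), (182, 61), (186, 91), (190, 139), (194, 99), (198, 147)]
```

The plate came back with the blade: the nose touches the window before the plate's far edge does, so nothing held the plate. I go forward again and tilt to about 15°, so the plate slips the last few mm to the far wall, then withdraw at that slope.

Emit:
{"method": "arm_command", "body": {"commands": [[[0.015,-0.0015,0.002,0,0,0,1],[0.03,-0.003,0.002,0,0,0,1],[0.045,-0.005,0.002,0,0,0,1],[0.06,-0.0065,0.002,0,0,0,1],[0.068,-0.0073,0.002,0,0,0,1],[0.072,-0.0078,0.002,0,0,0,1],[0.072,-0.0078,0.002,0,0,0,1]]]}}

```text
time: 27.42
tcp_pos: [0.5845, 0.1762, 0.1034]
eef_rot: [-0.003, 0.997, -0.054, -0.061]
ft_force: [0.6, 0.4, -2.3]
grip_width: 0.244
grip_force: 30.0
```

```bash
python3 back.py; python3 ft.py;  python3 - <<'E'
from h import *
plan([(.045,.047,8),(.045,.047,10),(.045,.047,12),(.045,.047,14),(.045,.047,16)],yoff=-.004,dl=.018)
E
```

```text
-0.04 [(44, 152, 161), (46, 152, 161), (48, 150, 157), (50, 141, 140), (52, 143, 132), (54, 133, 115), (56, 81, 70), (58, 45, 42), (60, 26, 27)]
-0.01 [(44, 151, 159), (46, 151, 159), (48, 150, 156), (50, 136, 137), (52, 144, 132), (54, 135, 116), (56, 80, 68), (58, 44, 40), (60, 28, 28)]
27.625 [0.5845 0.1763 0.1035] [ 0.255  0.365 -2.728  0.056  0.052 -0.019]
now 27.675 [0.5845 0.1763 0.1035] [-0.2 -0.1 -2.6]
(0.045, 0.047, 8) [ 0.001 -0.     0.   ] [ 0.     -0.0002 -0.0003]
(0.045, 0.047, 10) [ 0.009 -0.001  0.017] [ 0.0024  0.0219 -0.0003]
(0.045, 0.047, 12) [ 0.017 -0.002  0.033] [ 0.0048  0.044  -0.0003]
(0.045, 0.047, 14) [ 0.027 -0.003  0.05 ] [ 0.0072  0.0661 -0.0003]
(0.045, 0.047, 16) [ 0.037 -0.004  0.066] [ 0.0096  0.0882 -0.0003]
```

Emit:
{"method": "arm_command", "body": {"commands": [[[0.004,0,0.008,0.0012,0.011,0,1],[0.009,-0.001,0.017,0.0024,0.022,0,1],[0.013,-0.0015,0.025,0.0036,0.033,0,1],[0.017,-0.002,0.033,0.0048,0.044,0,1],[0.02,-0.002,0.037,0.0054,0.05,0,1],[0.022,-0.0025,0.042,0.006,0.055,0,1],[0.024,-0.003,0.046,0.0066,0.061,0,1],[0.027,-0.003,0.05,0.0072,0.066,0,1],[0.029,-0.003,0.054,0.0078,0.072,0,1],[0.032,-0.0035,0.058,0.0084,0.077,0,1],[0.034,-0.004,0.062,0.009,0.083,0,1],[0.037,-0.004,0.066,0.0096,0.088,0,1],[0.037,-0.004,0.066,0.0096,0.088,0,1],[0.037,-0.004,0.066,0.0096,0.088,0,1]]]}}

```text
time: 29.42
tcp_pos: [0.5938, 0.1752, 0.1199]
eef_rot: [-0.007, 0.99, -0.053, -0.13]
ft_force: [0.2, -0.4, -2.2]
grip_width: 0.244
grip_force: 30.0
```

```bash
python3 back.py; python3 ft.py;  python3 - <<'E'
from h import *
f=optics.capture("wrist")["frame"]
for col in (260,380): print(col,[(r,int(f[r,col,1])) for r in range(140,200,3)])
E
```

```text
-0.04 [(44, 149, 162), (46, 149, 161), (48, 150, 162), (50, 151, 162), (52, 146, 155), (54, 125, 131), (56, 75, 76), (58, 41, 43), (60, 26, 27)]
-0.01 [(44, 148, 160), (46, 149, 161), (48, 150, 163), (50, 148, 161), (52, 148, 160), (54, 128, 136), (56, 71, 74), (58, 41, 43), (60, 28, 29)]
29.625 [0.5938 0.1753 0.12  ] [ 0.236 -0.312 -2.36   0.025 -0.045 -0.011]
260 [(140, 220), (143, 220), (146, 220), (149, 220), (152, 219), (155, 220), (158, 218), (161, 219), (164, 217), (167, 216), (170, 176), (173, 93), (176, 84), (179, 81), (182, 62), (185, 73), (188, 58), (191, 129), (194, 192), (197, 193)]
380 [(140, 220), (143, 220), (146, 221), (149, 221), (152, 220), (155, 219), (158, 219), (161, 220), (164, 219), (167, 219), (170, 195), (173, 164), (176, 85), (179, 83), (182, 59), (185, 75), (188, 55), (191, 71), (194, 198), (197, 197)]
```

The plate slid about 4 mm to the far wall and off the heel. Now I withdraw at 16°, watching that it stays.

Run:
```python
from h import *
plan([(.045,.047,16),(.025,.047,16),(.005,.047,16),(-.015,.0472,17),(-.022,.0475,18.5),(-.026,.0475,20),(-.030,.0477,22),(-.034,.048,25),(-.037,.0485,28),(-.04,.049,30),(-.044,.0515,31),(-.052,.057,31),(-.065,.066,30),(-.085,.085,25)],yoff=-.004,dl=.018)
```

```text
now 29.725 [0.5938 0.1752 0.12  ] [-1.   0.9 -2.5]
(0.045, 0.047, 16) [-0.001 -0.    -0.   ] [-0.      0.0003 -0.0003]
(0.025, 0.047, 16) [-0.08   0.009 -0.   ] [-0.      0.0003 -0.0003]
(0.005, 0.047, 16) [-0.16   0.017 -0.   ] [-0.      0.0003 -0.0003]
(-0.015, 0.0472, 17) [-0.234  0.025  0.008] [ 0.0012  0.0113 -0.0003]
(-0.022, 0.0475, 18.5) [-0.254  0.027  0.021] [ 0.0029  0.0279 -0.0003]
(-0.026, 0.0475, 20) [-0.262  0.028  0.032] [ 0.0047  0.0444 -0.0003]
(-0.03, 0.0477, 22) [-0.266  0.029  0.048] [ 0.0071  0.0665 -0.0002]
(-0.034, 0.048, 25) [-0.264  0.028  0.071] [ 0.0107  0.0997 -0.0002]
(-0.037, 0.0485, 28) [-0.257  0.028  0.093] [ 0.0143  0.1328 -0.0002]
(-0.04, 0.049, 30) [-0.255  0.028  0.108] [ 0.0167  0.1549 -0.0002]
(-0.044, 0.0515, 31) [-0.264  0.029  0.125] [ 0.0179  0.166  -0.0002]
(-0.052, 0.057, 31) [-0.296  0.032  0.147] [ 0.0179  0.166  -0.0002]
(-0.065, 0.066, 30) [-0.355  0.038  0.176] [ 0.0167  0.1549 -0.0002]
(-0.085, 0.085, 25) [-0.467  0.05   0.219] [ 0.0107  0.0997 -0.0002]
```

Emit:
{"method": "arm_command", "body": {"commands": [[[-0.01,0.001,0,0,0,0,1],[-0.02,0.002,0,0,0,0,1],[-0.035,0.004,0,0,0,0,1],[-0.05,0.0055,0,0,0,0,1],[-0.065,0.007,0,0,0,0,1],[-0.08,0.0087,0,0,0,0,1],[-0.08,0.0087,0,0,0,0,1]]]}}

```text
time: 30.6
tcp_pos: [0.5735, 0.1775, 0.12]
eef_rot: [-0.007, 0.99, -0.053, -0.13]
ft_force: [0.5, -0.3, -0.5]
grip_width: 0.245
grip_force: 30.0
```

```bash
python3 back.py; python3 ft.py
```

```text
-0.04 [(44, 150, 161), (46, 151, 162), (48, 151, 161), (50, 151, 162), (52, 147, 155), (54, 128, 132), (56, 76, 78), (58, 42, 42), (60, 24, 24)]
-0.01 [(44, 149, 161), (46, 150, 162), (48, 151, 163), (50, 149, 161), (52, 145, 154), (54, 124, 128), (56, 72, 72), (58, 40, 38), (60, 26, 24)]
30.8 [0.5739 0.1774 0.12  ] [ 0.199 -0.166 -1.953  0.035 -0.064  0.012]
```

The plate stays put. I continue withdrawing, following the plan relative to this point (-0.08 already done).

Emit:
{"method": "arm_command", "body": {"commands": [[[-0.015,0.0015,0,0,0,0,1],[-0.03,0.003,0,0,0,0,1],[-0.05,0.005,0,0,0,0,1],[-0.07,0.007,0,0,0,0,1],[-0.09,0.009,0,0,0.0005,0,1],[-0.11,0.012,0.002,0.0003,0.003,0,1],[-0.13,0.014,0.005,0.0007,0.007,0,1],[-0.145,0.0155,0.008,0.001,0.011,0,1],[-0.154,0.016,0.008,0.0012,0.0113,0,1],[-0.164,0.017,0.014,0.002,0.02,0,1],[-0.174,0.018,0.021,0.003,0.028,0,1],[-0.174,0.018,0.021,0.003,0.028,0,1]]]}}

```text
time: 32.35
tcp_pos: [0.5304, 0.1819, 0.1253]
eef_rot: [-0.008, 0.987, -0.053, -0.152]
ft_force: [-0.2, 0.1, -1.7]
grip_width: 0.247
grip_force: 30.0
```

```bash
python3 back.py; python3 ft.py
```

```text
-0.04 [(44, 151, 159), (46, 152, 160), (48, 152, 161), (50, 151, 159), (52, 142, 148), (54, 121, 123), (56, 78, 76), (58, 43, 41), (60, 26, 24)]
-0.01 [(44, 151, 159), (46, 152, 160), (48, 153, 162), (50, 152, 161), (52, 148, 153), (54, 126, 128), (56, 72, 71), (58, 42, 39), (60, 28, 26)]
32.55 [0.5303 0.1819 0.1252] [-0.05   0.422 -1.949  0.031 -0.086  0.   ]
```

Emit:
{"method": "arm_command", "body": {"commands": [[[-0.004,0.0005,0.006,0.0009,0.008,0,1],[-0.008,0.001,0.011,0.0018,0.0165,0,1],[-0.01,0.0015,0.019,0.003,0.0275,0,1],[-0.012,0.002,0.027,0.0042,0.0386,0,1],[-0.011,0.0015,0.038,0.006,0.055,0,1],[-0.01,0.001,0.05,0.0078,0.072,0,1],[-0.006,0.001,0.061,0.0096,0.0885,0,1],[-0.003,0.001,0.072,0.0114,0.105,0,1],[-0.002,0.001,0.08,0.0126,0.116,0,1],[-0.001,0.001,0.087,0.0138,0.127,0,1],[-0.005,0.0015,0.096,0.0144,0.133,0,1],[-0.01,0.002,0.104,0.015,0.138,0,1],[-0.02,0.003,0.111,0.015,0.138,0,1],[-0.031,0.004,0.119,0.015,0.138,0,1],[-0.042,0.005,0.126,0.015,0.138,0,1],[-0.07,0.008,0.14,0.0145,0.133,0,1],[-0.101,0.011,0.155,0.0138,0.127,0,1],[-0.16,0.017,0.178,0.011,0.1,0,1],[-0.213,0.023,0.2,0.0078,0.0718,0,1],[-0.213,0.023,0.2,0.0078,0.0718,0,1]]]}}

```text
time: 35.1
tcp_pos: [0.4761, 0.1881, 0.1764]
eef_rot: [-0.011, 0.977, -0.052, -0.207]
ft_force: [-0.2, -0.3, -2.2]
grip_width: 0.251
grip_force: 30.0
```

```bash
python3 back.py; python3 ft.py
python3 - <<'E'
from h import *
t=optics.capture("top");c=wcap()[1];u=optics.capture("side");pickle.dump((t,c,u),open("w9.pkl","wb"))
Z=R.from_euler('z',-.108).as_matrix()
def prof(k,pts):
    p=proj(k,np.array(pts)@Z.T+[.6602,.1721,0]); return [tuple(int(z) for z in cv2.getRectSubPix(k["frame"],(1,1),(float(a),float(b)))[0,0][[0,2]]) for a,b in p]
xs=np.arange(-.072,-.03,.003)
for n,k in(("top",t),("wrist",c),("side",u)):
  for y in (-.05,-.03): print(n,y,list(zip((xs*1000).round().astype(int).tolist(),prof(k,[(x,y,.055) for x in xs]))))
  ys=np.arange(-.074,-.048,.003); print(n,list(zip((ys*1000).round().astype(int).tolist(),prof(k,[(-.02,y,.055) for y in ys]))))
E
```

```text
-0.04 [(44, 152, 160), (46, 152, 160), (48, 152, 160), (50, 150, 159), (52, 141, 146), (54, 119, 120), (56, 76, 75), (58, 43, 42), (60, 26, 25)]
-0.01 [(44, 151, 159), (46, 151, 158), (48, 150, 158), (50, 150, 160), (52, 145, 151), (54, 122, 124), (56, 70, 71), (58, 40, 40), (60, 26, 25)]
35.3 [0.4774 0.1875 0.1751] [-0.577 -0.242 -1.697  0.022 -0.267  0.005]
top -0.05 [(-72, (140, 144)), (-69, (113, 118)), (-66, (47, 50)), (-63, (26, 28)), (-60, (29, 30)), (-57, (69, 62)), (-54, (134, 116)), (-51, (155, 133)), (-48, (153, 132)), (-45, (139, 122)), (-42, (128, 125)), (-39, (144, 150)), (-36, (151, 159)), (-33, (151, 159))]
top -0.03 [(-72, (137, 142)), (-69, (115, 119)), (-66, (57, 58)), (-63, (28, 27)), (-60, (28, 29)), (-57, (77, 67)), (-54, (134, 115)), (-51, (154, 132)), (-48, (155, 133)), (-45, (138, 118)), (-42, (129, 128)), (-39, (145, 152)), (-36, (152, 159)), (-33, (153, 160))]
top [(-74, (40, 40)), (-71, (29, 28)), (-68, (24, 23)), (-65, (69, 58)), (-62, (113, 115)), (-59, (145, 153)), (-56, (153, 160)), (-53, (153, 160)), (-50, (153, 160))]
wrist -0.05 [(-72, (163, 167)), 
[... 710 characters left out ...]
0.05 [(-72, (160, 160)), (-69, (181, 177)), (-66, (144, 139)), (-63, (48, 46)), (-60, (16, 16)), (-57, (16, 16)), (-54, (29, 24)), (-51, (78, 58)), (-48, (149, 112)), (-45, (203, 153)), (-42, (201, 163)), (-39, (192, 188)), (-36, (191, 207)), (-33, (191, 205))]
side -0.03 [(-72, (150, 152)), (-69, (178, 176)), (-66, (166, 161)), (-63, (95, 92)), (-60, (32, 30)), (-57, (20, 18)), (-54, (21, 18)), (-51, (70, 52)), (-48, (159, 118)), (-45, (206, 154)), (-42, (195, 153)), (-39, (184, 176)), (-36, (187, 201)), (-33, (191, 206))]
side [(-74, (19, 18)), (-71, (29, 27)), (-68, (84, 82)), (-65, (144, 153)), (-62, (179, 192)), (-59, (192, 207)), (-56, (192, 205)), (-53, (192, 205)), (-50, (191, 204))]
```

The plate lies in the pocket: far edge at the back wall, near edge about 13 mm inside the front rim, right edge about 5 mm from the side. Next I lay the lifter on the free bench around (0.48, 0.03).

Run:
```python
from h import *
s=robot.observe(); q=s["eef_rot"]; M0=R.from_quat(np.r_[q[1:],q[0]])
M=R.from_euler('y',-.018)*R.from_euler('x',np.pi)
print(((np.array([.40,.03,.10])-s["tcp_pos"])/.25).round(3), ((M*M0.inv()).as_rotvec()/(np.pi/2)).round(4))
```

```text
[-0.309 -0.63  -0.299] [-0.015  -0.2782  0.0676]
```

Emit:
{"method": "arm_command", "body": {"commands": [[[-0.05,-0.02,0.03,-0.001,-0.02,0.005,1],[-0.12,-0.08,0.03,-0.003,-0.05,0.012,1],[-0.18,-0.17,0.03,-0.005,-0.09,0.022,1],[-0.24,-0.28,0.02,-0.007,-0.13,0.032,1],[-0.29,-0.4,0,-0.009,-0.17,0.042,1],[-0.309,-0.51,-0.04,-0.011,-0.21,0.051,1],[-0.309,-0.59,-0.1,-0.013,-0.25,0.06,1],[-0.309,-0.63,-0.17,-0.015,-0.278,0.0676,1],[-0.309,-0.63,-0.24,-0.015,-0.278,0.0676,1],[-0.309,-0.63,-0.29,-0.015,-0.278,0.0676,1],[-0.309,-0.63,-0.299,-0.015,-0.278,0.0676,1],[-0.309,-0.63,-0.299,-0.015,-0.278,0.0676,1]]]}}

```text
time: 37.0
tcp_pos: [0.4001, 0.0302, 0.1006]
eef_rot: [-0.0, 1.0, 0.0, 0.009]
ft_force: [0.0, 0.2, -2.2]
grip_width: 0.244
grip_force: 30.0
```

```bash
python3 ft.py
python3 - <<'E'
from h import *
s,c=wcap(); f=c["frame"]; pickle.dump((s,c),open("w10.pkl","wb"))
print([(r,int(f[r,300,1]),int(f[r,340,1])) for r in range(0,24,2)],[(r,int(f[r,270,1])) for r in range(170,196,2)])
for r in (12,100,150):
    e=np.abs(np.diff(cv2.GaussianBlur(f,(3,3),0)[r,180:460,1].astype(int))); print(r,180+np.where(e>20)[0])
E
```

```text
37.15 [0.4003 0.0302 0.101 ] [-0.152  0.203 -1.676  0.009  0.09   0.021]
[(0, 146, 147), (2, 142, 137), (4, 81, 74), (6, 63, 65), (8, 63, 66), (10, 62, 66), (12, 63, 65), (14, 64, 65), (16, 63, 66), (18, 63, 65), (20, 63, 66), (22, 64, 66)] [(170, 70), (172, 69), (174, 70), (176, 69), (178, 70), (180, 62), (182, 48), (184, 56), (186, 79), (188, 143), (190, 151), (192, 151), (194, 152)]
12 [237 238 408]
100 [243 244 402 403]
150 [247 248 400]
```

Emit:
{"method": "arm_command", "body": {"commands": [[[0,0,-0.06,0,0,0,1],[0,0,-0.13,0,0,0,1],[0,0,-0.19,0,0,0,1],[0,0,-0.225,0,0,0,1],[0,0,-0.235,0,0,0,1],[0,0,-0.24,0,0,0,1],[0,0,-0.24,0,0,0,1]]]}}

```text
time: 38.12
tcp_pos: [0.4002, 0.0301, 0.0408]
eef_rot: [0.0, 1.0, 0.0, 0.01]
ft_force: [0.1, -0.1, -1.0]
grip_width: 0.245
grip_force: 30.0
```

```bash
python3 ft.py
```

```text
38.275 [0.4001 0.0301 0.0408] [ 0.477 -0.115 -1.423  0.034  0.088 -0.012]
```

Emit:
{"method": "arm_command", "body": {"commands": [[[0,0,-0.004,0,0,0,1],[0,0,-0.006,0,0,0,1],[0,0,-0.006,0,0,0,1]]]}}

```text
time: 38.7
tcp_pos: [0.3998, 0.0302, 0.0389]
eef_rot: [-0.0, 1.0, 0.0, 0.009]
ft_force: [0.3, -0.1, -2.4]
grip_width: 0.248
grip_force: 30.0
```

```bash
python3 ft.py
```

```text
38.85 [0.3998 0.0302 0.0389] [ 0.197  0.046 -1.566  0.006  0.085 -0.018]
```

Emit:
{"method": "arm_command", "body": {"commands": [[[0,0,-0.003,0,0,0,1],[0,0,-0.005,0,0,0,1],[0,0,-0.005,0,0,0,1]]]}}

```text
time: 39.28
tcp_pos: [0.4003, 0.0301, 0.0383]
eef_rot: [0.0, 1.0, 0.0, 0.01]
ft_force: [-2.0, -0.2, 6.2]
grip_width: 0.245
grip_force: 30.0
```

```bash
python3 ft.py
```

```text
39.425 [0.4003 0.0301 0.0383] [-2.184e+00 -4.000e-02  6.148e+00  9.800e-02  3.300e-01  1.000e-03]
```

Emit:
{"method": "arm_command", "body": {"commands": [[[0,0,-0.003,0,0,0,1],[0,0,-0.005,0,0,0,1],[0,0,-0.005,0,0,0,1]]]}}

```text
time: 39.85
tcp_pos: [0.4009, 0.0299, 0.0378]
eef_rot: [0.0, 1.0, 0.0, 0.01]
ft_force: [-4.7, 0.3, 15.1]
grip_width: 0.245
grip_force: 30.0
```

```bash
python3 ft.py
```

```text
40.0 [0.4009 0.03   0.0378] [-4.644  0.613 15.726  0.17   0.512  0.043]
```

Emit:
{"method": "arm_command", "body": {"commands": [[[0,0,0.005,0,0,0,1],[0,0,0.005,0,0,0,1],[0,0,0.005,0,0,0,0.3],[0,0,0.005,0,0,0,-0.2],[0,0,0.005,0,0,0,-0.6],[0,0,0.005,0,0,0,-1],[0,0,0.005,0,0,0,-1],[0,0,0.005,0,0,0,-1],[0,0,0.1,0,0,0,-1],[0,0,0.3,0,0,0,-1],[0,0,0.5,0,0,0,-1],[0,0,0.7,0,0,0,-1],[0,0,0.7,0,0,0,-1]]]}}

```text
time: 41.68
tcp_pos: [0.4025, 0.0296, 0.2156]
eef_rot: [0.001, 1.0, 0.0, 0.014]
ft_force: [0.6, 0.2, 0.1]
grip_width: 0.999
grip_force: 0.0
```

```bash
python3 back.py
python3 - <<'E'
from h import *
s,c=wcap(); t=optics.capture("top"); u=optics.capture("side"); print(s["time"],s["grip_width"],s["ft_force"])
L=np.array([(.0475,.045,.0015),(.0475,-.045,.0015),(-.066,0,.071),(-.158,0,.071)])+[.4814,.03,0]
print(proj(c,L).round(1).tolist())
f=c["frame"]; e=lambda v:np.where(np.abs(np.diff(cv2.GaussianBlur(v,(1,3),0).ravel().astype(int)))>14)[0].tolist()
print(e(f[:200,320,1]),[ (r,e(f[r,:,1])) for r in (80,120,180,200)])
o=np.hstack([t["frame"][95:295,190:430],u["frame"][130:330,190:460]]); cv2.imwrite("pics/end.png",o)
# difference against first view around the other things
d=pickle.load(open("d0.pkl","rb"))["top"]["frame"]
for n,(x0,x1,y0,y1) in dict(bottle=(306,328,112,134),timer=(412,446,205,232),beaker=(196,226,212,242),table2=(342,418,236,314)).items():
    print(n,np.abs(d[y0:y1,x0:x1].astype(int)-t["frame"][y0:y1,x0:x1]).mean().round(1))
E
```

```text
-0.04 [(44, 149, 157), (46, 148, 156), (48, 148, 156), (50, 149, 157), (52, 140, 146), (54, 119, 120), (56, 77, 76), (58, 46, 46), (60, 30, 30)]
-0.01 [(44, 148, 156), (46, 149, 157), (48, 149, 158), (50, 148, 157), (52, 142, 147), (54, 119, 120), (56, 69, 68), (58, 40, 38), (60, 25, 25)]
41.725 1.0015430535928547 [-0.19072226 -0.3263786  -0.96225582]
[[282.1, 62.3], [365.7, 62.3], [323.8, 177.8], [323.8, 266.7]]
[62, 63, 154, 155, 163, 164] [(80, [56, 57, 58, 281, 282, 283, 364, 365]), (120, [12, 59, 60, 283, 284, 363, 364]), (180, [41, 44, 312, 313, 314, 333, 334, 335, 578, 579, 580, 584, 585]), (200, [45, 46, 48, 49, 311, 312, 313, 334, 335, 336, 442, 443, 448, 449, 579, 580, 585, 586])]
bottle 2.9
timer 3.1
beaker 3.1
table2 2.9
```

```bash
python3 -c "
from plant import robot
print(robot.close_job())"
```

```text
the job is handed in; nothing more can be done
None
```

The glass plate lies inside the viewer's raised rim, the lifter is back flat on the bench and released, and the job was handed in at about 42 s; camera readings, not a final viewed picture, confirmed the end state.

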